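Level the crepe griddle

TASK

The crepe griddle dips at its levelling foot: turn its thermostat knob fully anticlockwise to off, then stand the spirit level on the round plate, in line with the levelling foot, and press it down flat. Let go of it, take the levelling foot's knob and turn it, pressing down on it, until the bubble sits between the two lines. Finish like that, still gripping the foot's knob and pressing it down with the bubble centred, so that I can nip up the lock nut; leave the things round about alone.

Things in the scene. Friction and masses are not known exactly. Their poses are not given: they have to be found in the camera images.
- griddle: Electric crepe griddle, free-standing, 3.7 kg, steel chassis 250 x 250 mm. Origin: on the worktop under the plate's centre, z up. Control box on its -y side (150 mm along x, y -122 to -234, top z 62 mm), levelling foot on a lug at y +190 mm. Two fixed feet at (+-105, -105) mm and that foot: the foot tilts it about its x axis (starts 0.25 to 0.85 degrees low on the foot's side).
- thermostat (a joint): Thermostat knob angle, rad: 0 = off, the anticlockwise end stop (seen from above); grows clockwise to 2.4. Starts 0.5 to 1.4 rad. Stays where it is left, about 0.05 N m. The bar grip lies along the griddle's x axis at 0, turning with the knob; its white pointer mark is on the -x half.
- thermostat_grip (a point): Point on the thermostat's axis, 7 mm below the top of its bar grip (bar 40 mm long, 14 mm thick, 24 mm tall above a 42 mm round skirt); 100 mm above the worktop, at (0, -184) mm of the griddle. Its x axis runs along the bar.
- foot_knob (a point): Centre of the levelling foot's round ribbed knob, 40 mm across, 28 mm tall (14 above and below), on an upright screw, 104 mm above the worktop; grip at any yaw. Clockwise from above screws the foot down and raises the griddle's +y side, 1.6 mm per rad; the knob stays at its height. About 0.1 N m, stays where left, +-3.6 rad of travel from level.
- foot_pad: Round rubber swivel pad, 36 mm across, under the levelling foot; origin at its underside. It bears about 13 N of the griddle's weight; pressing down on the foot's knob adds to that. At least 3 N more counts as pressing.
- level: Aluminium spirit level, 180 x 24 x 40 mm (long along its x), 0.2 to 0.3 kg. Origin: centre of its base. Starts standing on the worktop, to the right. Both ends are alike. Set down, press it with 3 N or more beyond its weight. A pale bubble, 14 mm long, shows from above in the green vial let into the middle of its top, between two black lines 21 mm apart.
- bubble (a joint): Bubble's offset from the middle of the vial along the level's +x axis, m; it drifts to the higher end and needs about 1.5 s to settle. With the level along the griddle's y axis it moves about 5 mm for 1 rad of the foot's knob; centred within 3 mm is between the lines.
- bowl: Bystander: white bowl, 125 mm across, 56 mm high.
- lemon_a: Bystander: lemon, 57 x 84 x 56 mm.
- lemon_b: Bystander: lemon, 57 x 84 x 56 mm.
- mug: Bystander: stoneware mug, 82 x 115 x 92 mm, behind the griddle.
- salt_pot: Bystander: grey pot with a wooden lid, 77 mm across, 70 mm high, near the bread bin.
- wooden_spoon: Bystander: wooden spoon, 284 mm long, lying at the left front.
- plate (a point): Centre of the top of the griddle's round black plate, radius 130 mm, flat, about 92 mm above the worktop. Axes as the griddle's: the levelling foot lies along +y.
Mind the look-alikes: they are no part of the job. Several things look just like the level: the one meant starts farthest to the robot's left.

How it is judged:
By the outcome, as a careful person would: the job done as asked, in the order asked, and still so for the second after the job is handed in, while the arm keeps its last pose, push and grip.
It also fails if it takes over 72 s, if anything falls off the work surface, if the arm or the gripper's body presses on something with over 40 N, if the wrist force passes 120 N, or if a joint passes its speed limit or range.

ROBOT

A 6-joint arm with a two-finger parallel gripper is mounted at the origin on a cart in front of the work surface, level with it; the furniture and walls round the work are solid. World frame = base frame: x ahead of the robot, y to its left, z up, the work surface at z = 0. Lengths are in mm, angles in rad, forces in N, time in s.
With the tool pointing down it reaches from about 350 to 975 mm from the base axis. Payload 7.1 kg.
Tool frame: the origin (TCP) lies midway between the tips of the shut fingers; the grasp point (between the pads) lies 19 mm behind it (ctrl.grip_depth is the distance from the TCP to the grasp point, in mm); z points along the fingers, y is the line along which they close (so a half turn about z gives the same grasp; the last joint's range is limited). The gripper opens to 88 mm and grips with 3 to 60 N. Pads are 20 mm wide; open, the fingers measure 115 mm over their backs; the gripper's body (75 mm by 178 mm) begins 61 mm behind the grasp point.
Start: joints at [1.195, 0.423, 1.63, -0, 1.089, -0.019], TCP at [218.266, 585.632, 222.675] pointing down, gripper open.
Joint ranges: [-3, 3], [-0.9, 2.11], [0.09, 2.58], [-1.31, 4.45], [0.11, 2.69], [-2.54, 2.54]. Speed limits (rad/s): [2.39, 2.39, 3.01, 3.14, 3.14, 3.14].

INTERFACE

Orientations are given as a rotation vector (axis times angle).
In Python, from workcell import ctrl, cams gives the robot as it stands.
- The arm moves only by the tool move_arm, never from a script. Its argument "steps" is a list of rows, each a list of 3 entries, a list of its own where there are three numbers: the shift along the tool's x, y, z in units of 25 mm (1.0 is 25 mm), then the turn about the tool's z in units of 5 degrees (1.0 is 5 degrees), then the closure, from 0 (fully open) to 1 (shut). A call has 1 to 20 rows; each row shifts and turns the commanded pose from where the row before left it, along the tool's axes as they then stand; what a row does not reach is not made up. A row lasts 1/12 s, in which the tool goes at most 41.7 mm and 7.16 degrees, less where a joint would pass 70% of its speed; a pose out of reach is approached as far as the arm can. A call is refused whole if a number of a shift passes 1 or a number of a turn 1, either way. A call with a gripper value outside its range is refused whole. The fingers move at their own pace and stop on an object; the grip force is fixed at half the most. Time passes only in rows, so rows that do not move let the fingers close. It gives the time, the measured TCP pose, the force, the opening and the grip force at its end, in the units of the state.
- ctrl.get_obs(): the state, without advancing time (a new reading comes with each control period).
- cams.get_image(name): name is "side" or "top" or "wrist"; returns a dict with "image" (384x512x3 uint8, red, green, blue), "camera_matrix" (3x3 intrinsics, pixels), "xyz" and "rotation" of the camera in the world; the wrist camera has in their place "mount" (4x4, takes a point from camera to tool coordinates, whose origin is the TCP and whose axes are the flange's). Camera axes: x right, y down, z forward; pixel columns grow to the right and rows downward; lengths in mm; the calibration is good to about 2 mm. A picture is of the moment at which its call begins: read the wrist's pose just before it. There is no depth.
- ctrl.close_job(): hands the job in; it is judged then, once.
Trained networks look in the newest picture that a camera, given by its name, has taken for a name from the list of things; names that differ only in an ending like _2 or _b are one class to them, and where a whole thing is asked for, a point or a joint stands for the part that bears it (a point fixed in the world has none). Each returns a list of dicts, best first, with "p" (0 to 1); they miss things now and then, are a little off and sometimes report something else, mostly with a low value. They report only what shows in the picture. A call takes as long as a camera call. They do not tell look-alikes from the thing itself.
- cams.boxes_of(camera, thing): "rect" ([centre column, centre row, width, height] in pixels, round what is visible of it).
- cams.cut_out(camera, thing): "pixels" (384x512 bool, what is visible of it) and "rect" ([centre column, centre row, width, height] in pixels, round what is visible of it).
The state is a dict: "t": time; "qpos": joint angles; "qvel": joint speeds; "joint_torque": joint torques, N m; "ee_pos": TCP position; "orientation": TCP orientation; "ft_force": force on the tool from outside, world axes, zero at the start; "moment": the same for the moment, N m; "width": finger opening in mm; "grasp_force": force on a finger pad.
Only numpy, scipy, OpenCV 4.12 (cv2) and the standard library are available. Lean on these libraries where they do the work, as an engineer would, in place of code of your own. Each camera call takes 0.05 s, during which the arm holds its last target. There are 200 camera calls.

## Working session

There is one attempt and no reset: what is moved stays moved. The work goes in short steps, Python scripts to look and compute and a tool call to move; the robot and the scene stay as the last step left them, time stands still between calls to the robot, and variables do not carry over. Pictures are saved under pics/ and viewed, at most 10 in all, crops included, and the job is handed in when it is done.

Besides the shell and the picture viewer there is one more tool, called after "Call:" as name(argument=value, ...) on one line, values as JSON. move_arm: Moves the arm, as the interface text tells. Its arguments: {"type":"object","properties":{"steps":{"type":"array"}},"required":["steps"]}

```bash
mkdir -p pics; cat > h.py <<'E'
import numpy as np, cv2
from scipy.spatial.transform import Rotation as R
from workcell import ctrl, cams
def cam(n):
    o=ctrl.get_obs(); d=cams.get_image(n); K=np.array(d["camera_matrix"])
    if "mount" in d:
        T=np.eye(4);T[:3,:3]=R.from_rotvec(o["orientation"]).as_matrix();T[:3,3]=o["ee_pos"]
        M=T@np.array(d["mount"]); return d["image"],K,M[:3,3],M[:3,:3]
    return d["image"],K,np.array(d["xyz"]),np.array(d["rotation"])
def ray(c,u,v,z):
    _,K,p,Rm=c; d=Rm@np.linalg.solve(K,[u,v,1]); return p+d*(z-p[2])/d[2]
def proj(c,P):
    _,K,p,Rm=c; q=K@(Rm.T@(np.array(P,float)-p)); return q[:2]/q[2]
def save(im,f,s=1):
    cv2.imwrite(f,cv2.resize(im[:,:,::-1],None,fx=s,fy=s,interpolation=cv2.INTER_CUBIC))
E
python3 - <<'E'
from h import *
o=ctrl.get_obs();print(o)
for n in("top","side"):
    c=cam(n);save(c[0],f"pics/{n}0.png",1.5);print(n,c[2].round(),c[3].round(3).tolist(),c[1].tolist())
    for t in("griddle","level","thermostat","foot_knob","plate","mug","bowl"):
        try: print(t,[(np.round(b["rect"]).tolist(),round(b["p"],2)) for b in cams.boxes_of(n,t)][:5])
        except Exception as e: print(t,e)
E
```

```text
{'t': 0.0, 'qpos': array([ 1.19499752e+00,  4.23841945e-01,  1.63067329e+00, -2.32443787e-06,
        1.08860629e+00, -1.89979880e-02]), 'qvel': array([ 0.00053281,  0.0003045 ,  0.0014507 ,  0.00012468, -0.00056771,
        0.00085207]), 'joint_torque': array([ 1.26178202e-03, -5.44618142e+01, -2.73672473e+01,  6.43549114e-02,
        2.29077239e-02, -1.63411792e-04]), 'ee_pos': array([218.07180516, 585.13290839, 221.90757591]), 'orientation': array([-5.57438532e-01, -3.09143817e+00,  2.35532461e-03]), 'ft_force': array([-0.13467187,  0.61188361,  0.32110786]), 'moment': array([ 0.00241624, -0.06498386,  0.00973648]), 'grasp_force': 0.0, 'width': 87.77447099811877}
top [-631. -776. 1805.] [-2.188, 1.265, -0.443] [[485.72639304096367, 0.0, 254.2585585886291], [0.0, 485.72639304096367, 195.87227210883984], [0.0, 0.0, 1.0]]
griddle []
level []
thermostat []
foot_knob []
plate []
mug []
bowl []
side [ 176. 1219. 1120.] [-0.369, 2.672, -1.344] [[384.3354986657096, 0.0, 252.6779853982682], [0.0, 384.3354986657096, 194.77062696869018], [0.0, 0.0, 1.0]]
griddle [([244.0, 226.0, 76.0, 86.0], 0.66)]
level [([295.0, 183.0, 34.0, 14.0], 0.83), ([314.0, 148.0, 0.0, 20.0], 0.48)]
thermostat [([262.0, 193.0, 6.0, 14.0], 0.57), ([213.0, 318.0, 35.0, 35.0], 0.19)]
foot_knob [([232.0, 254.0, 9.0, 27.0], 0.49)]
plate [([248.0, 228.0, 76.0, 77.0], 0.76)]
mug [([180.0, 242.0, 26.0, 28.0], 0.95)]
bowl [([213.0, 321.0, 38.0, 34.0], 0.88)]
```

```bash
sed -i 's/np.array(d\["rotation"\])$/R.from_rotvec(d["rotation"]).as_matrix() if np.size(d["rotation"])==3 else np.array(d["rotation"])/' h.py
python3 - <<'E'
from h import *
c=cam("side")
for t,u,v,z in(("lev",295,183,40),("lev2",314,148,40),("therm",262,193,100),("foot",232,250,104),("plate",248,228,92),("mug",180,242,45),("bowl",213,321,30)):print(t,ray(c,u,v,z).round())
save(c[0][110:350,120:380],"pics/s1.png",3 if 0 else 2.3)
E
```

```text
lev [ 405. -331.   40.]
lev2 [ 366. -700.   40.]
therm [ 520. -128.  100.]
foot [535. 254. 104.]
plate [516. 107.  92.]
mug [772. 211.  45.]
bowl [517. 514.  30.]
```

View pics/top0.png

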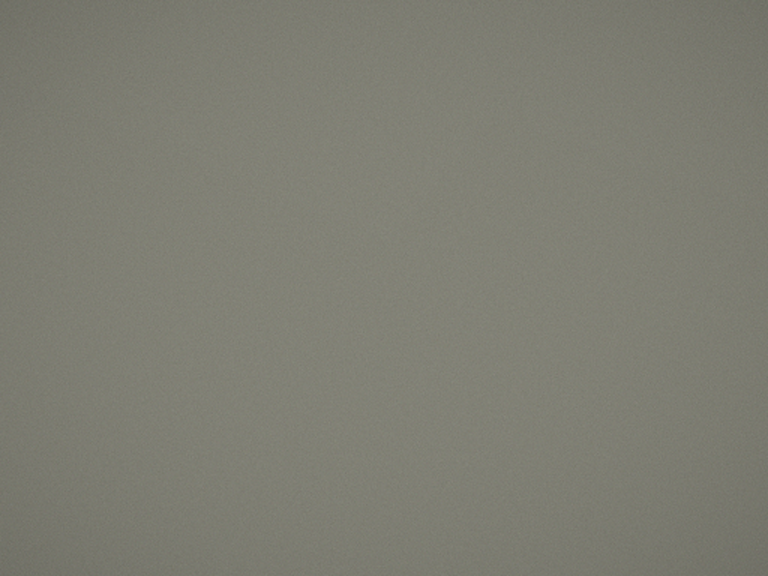

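View pics/side0.png

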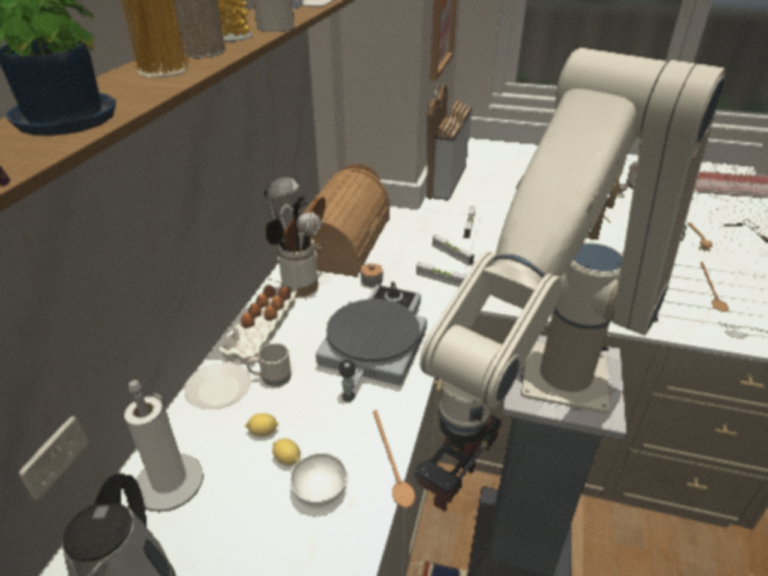

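The top camera looks at a blank wall, so it is no use here. The side view, in 1.5x pixels, shows the griddle plate at (374,330), foot knob (347,367), thermostat (394,290) and mug (275,362). Three levels stand at (440,272), (453,248) and (470,220). The one farthest to the robot's left (largest y) is (440,272), nearest the griddle. I'll move over the griddle next and look with the wrist camera.

Call:
move_arm(steps=[[[0,0,-1],0,0],[[0,0,-1],0,0],[[-0.9,-0.9,-0.4],-0.3,0],[[-0.95,-1,-0.3],-0.3,0],[[-0.95,-1,-0.3],-0.3,0],[[-0.95,-1,-0.3],-0.3,0],[[-0.95,-1,-0.3],-0.3,0],[[-0.95,-1,-0.3],-0.3,0],[[-0.95,-1,-0.3],-0.3,0],[[-0.95,-1,0],-0.3,0],[[-0.95,-1,0],-0.3,0],[[-0.95,-1,0],-0.3,0],[[-0.95,-1,0],-0.3,0],[[-0.95,-1,0],-0.3,0],[[-0.95,-1,0],-0.3,0],[[-0.95,-1,0],0,0],[[0,0,0],0,0],[[0,0,0],0,0]])

```text
t: 2.35
ee_pos: [479.1, 183.8, 327.6]
orientation: [-0.031, -3.141, -0.0]
ft_force: [-0.6, -0.6, 0.0]
width: 87.7
grasp_force: 0.0
```

```bash
python3 - <<'E'
from h import *
o=ctrl.get_obs();print(o["t"],o["ee_pos"],o["orientation"],o["qpos"].round(2))
c=cam("wrist");save(c[0],"pics/w1.png",1.5);print(c[2].round(),c[3].round(2))
for t,z in(("griddle",92),("level",40),("thermostat",107),("foot_knob",118),("plate",92),("foot_pad",0)):
    print(t,[(np.round(b["rect"]).tolist(),round(b["p"],2),ray(c,*b["rect"][:2],z).round()) for b in cams.boxes_of("wrist",t)][:5])
E
```

```text
2.35 [479.0897355  183.78065025 327.59346616] [-3.11422713e-02 -3.14125339e+00 -1.11454296e-04] [ 0.34  0.14  1.76  0.    1.24 -1.21]
[396. 185. 489.] [[ 0.02  0.95  0.3 ]
 [ 1.   -0.02 -0.01]
 [ 0.    0.3  -0.95]]
griddle [([164.0, 190.0, 284.0, 159.0], 0.58, array([518.,  42.,  92.]))]
level []
thermostat [([161.0, 190.0, 288.0, 160.0], 0.67, array([513.,  44., 107.])), ([46.0, 190.0, 40.0, 25.0], 0.55, array([ 510., -124.,  107.])), ([380.0, 262.0, 17.0, 19.0], 0.55, array([638., 375., 107.])), ([276.0, 303.0, 43.0, 61.0], 0.41, array([714., 212., 107.]))]
foot_knob [([292.0, 200.0, 24.0, 48.0], 0.75, array([529., 233., 118.]))]
plate [([408.0, 230.0, 35.0, 34.0], 0.68, array([591., 421.,  92.])), ([163.0, 189.0, 287.0, 163.0], 0.62, array([517.,  40.,  92.]))]
foot_pad [([284.0, 180.0, 14.0, 6.0], 0.51, array([532., 232.,   0.]))]
```

View pics/w1.png

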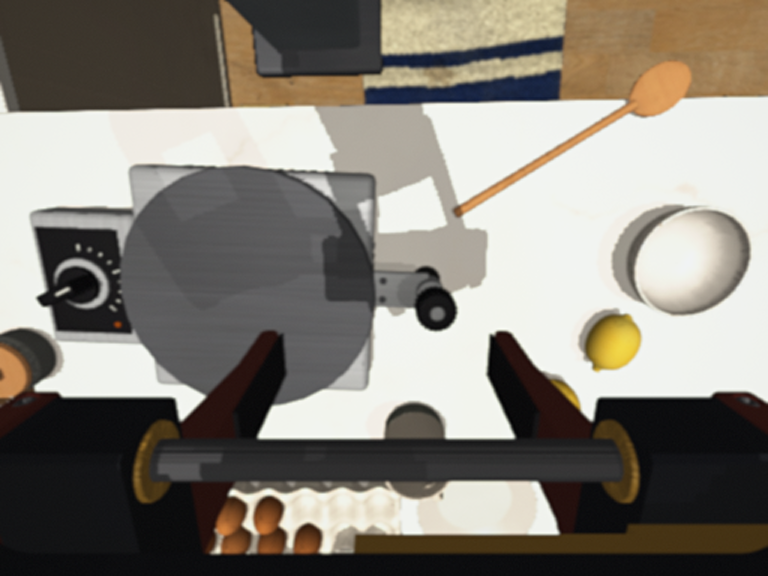

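The wrist view, in 1.5x pixels, shows the thermostat at about (70,290) with its bar nearly along world y, the plate centred at (248,285) and the foot knob's top at (437,312). The level lies beyond the left edge, so I'll move toward the thermostat and it.

Call:
move_arm(steps=[[[0.5,-1,0],0,0],[[0.5,-1,0],0,0],[[0.5,-1,0],0,0],[[0.5,-1,0],0,0],[[0,-1,0],0,0],[[0,-1,0],0,0],[[0,-1,0],0,0],[[0,-1,0],0,0],[[0,-1,0],0,0],[[0,-1,0],0,0],[[0,-1,0],0,0],[[0,-1,0],0,0],[[0,-1,0],0,0],[[0,-1,0],0,0],[[0,-1,0],0,0],[[0,0,0],0,0],[[0,0,0],0,0],[[0,0,0],0,0]])

```text
t: 4.2
ee_pos: [422.0, -188.3, 327.6]
orientation: [-0.026, -3.141, -0.001]
ft_force: [-0.1, 1.0, 0.1]
width: 87.8
grasp_force: 0.0
```

```bash
python3 - <<'E'
from h import *
o=ctrl.get_obs();print(o["t"],o["ee_pos"],o["orientation"],o["qpos"].round(2))
c=cam("wrist");save(c[0],"pics/w2.png",1.5)
for t,z in(("griddle",92),("level",40),("thermostat",107),("foot_knob",118),("plate",92)):
    print(t,[(np.round(b["rect"]).tolist(),round(b["p"],2),ray(c,*b["rect"][:2],z).round()) for b in cams.boxes_of("wrist",t)][:5])
for d in cams.cut_out("wrist","level"):
    m=d["pixels"].astype(np.uint8);print(d["p"],m.sum(),cv2.minAreaRect(cv2.findNonZero(m)))
    r=cv2.boxPoints(cv2.minAreaRect(cv2.findNonZero(m)));print([ray(c,*q,40).round() for q in r])
E
```

```text
4.2 [ 422.03748121 -188.26264955  327.58037091] [-2.55479864e-02 -3.14122802e+00 -7.71016078e-04] [-0.45  0.06  1.86  0.    1.23 -2.  ]
griddle [([383.0, 210.0, 257.0, 142.0], 0.66, array([499.,   6.,  92.]))]
level [([160.0, 149.0, 29.0, 112.0], 0.7, array([ 407., -346.,   40.])), ([61.0, 145.0, 61.0, 106.0], 0.69, array([ 398., -506.,   40.]))]
thermostat [([289.0, 219.0, 26.0, 32.0], 0.63, array([ 506., -141.,  107.]))]
foot_knob [([507.0, 229.0, 9.0, 21.0], 0.62, array([522., 180., 118.]))]
plate [([383.0, 211.0, 259.0, 138.0], 0.59, array([500.,   5.,  92.]))]
0.83 2266 ((157.72415161132812, 147.31036376953125), (22.754465103149414, 109.95222473144531), 4.763641834259033)
[array([ 497., -389.,   40.]), array([ 319., -350.,   40.]), array([ 322., -315.,   40.]), array([ 501., -350.,   40.])]
0.77 2872 ((60.01451110839844, 145.11038208007812), (30.34267234802246, 108.63238525390625), 21.571308135986328)
[array([ 474., -584.,   40.]), array([ 313., -479.,   40.]), array([ 330., -439.,   40.]), array([ 495., -540.,   40.])]
```

View pics/w2.png

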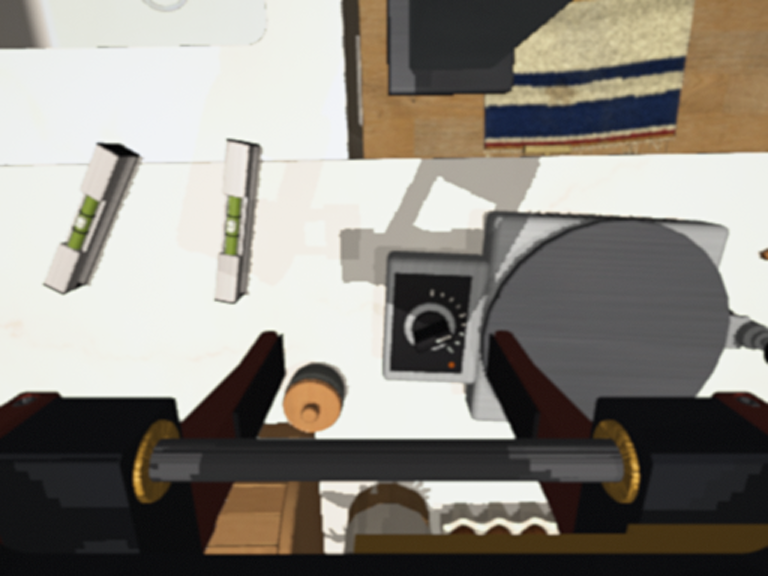

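The level candidates, in 1.5x pixels, are (232,222) at y≈-346, (90,220) at y≈-506, and a third farther right, out of view. The one meant is (232,222), farthest left. Next is an enlarged crop of it and the thermostat.

```bash
python3 - <<'E'
from h import *
c=cam("wrist");im=c[0]
a=cv2.resize(im[165:260,250:330],None,fx=6,fy=6,interpolation=cv2.INTER_CUBIC)
b=cv2.resize(im[85:210,135:185],None,fx=4.56,fy=4.56,interpolation=cv2.INTER_CUBIC)
h=min(a.shape[0],b.shape[0]);save(np.hstack([a[:h],b[:h]]),"pics/c2.png")
E
```

```text
(no output)
```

View pics/c2.png

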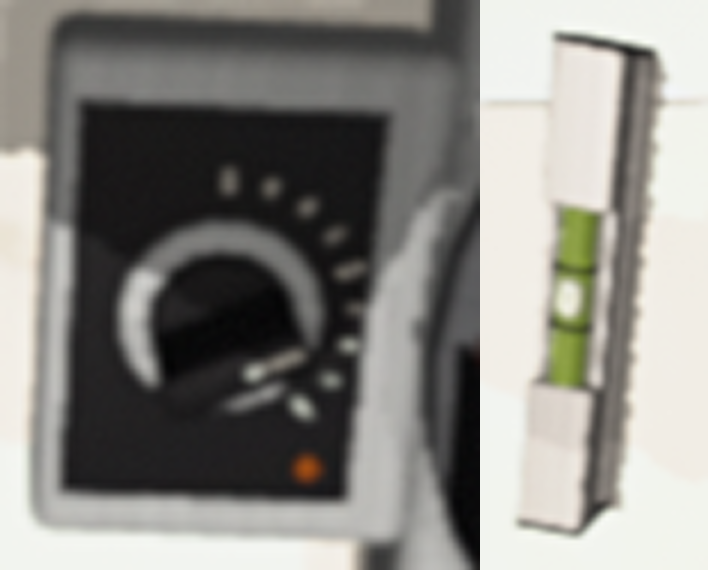

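```bash
python3 - <<'E'
from h import *
c=cam("wrist")
f=lambda X,Y,z:ray(c,250+X/6,165+Y/6,z).round(1)
p,q=f(245,376,107),f(305,353,107);print("pointer",p,q,"dir deg",np.degrees(np.arctan2(*(q-p)[1::-1])))
a,b=f(82,100,62),f(62,490,62);print("panel L",a,b,np.degrees(np.arctan2(*(b-a)[1::-1])))
a,b=f(385,112,62),f(348,498,62);print("panel R",a,b,np.degrees(np.arctan2(*(b-a)[1::-1])))
a,b=f(82,100,62),f(385,112,62);print("top edge",np.degrees(np.arctan2(*(b-a)[1::-1])))
print("skirt ring centre z80?",f(222,310,82))
for d in cams.cut_out("wrist","plate")[:1]:
    e=cv2.fitEllipse(cv2.convexHull(cv2.findNonZero(d["pixels"].astype(np.uint8))));print("plate ell",e,ray(c,*e[0],92).round(1))
E
```

```text
pointer [ 520.  -138.8  107. ] [ 513.9 -123.8  107. ] dir deg 112.12993673176209
panel L [ 459.4 -178.5   62. ] [ 576.6 -185.3   62. ] -3.3206057076233204
panel R [464.  -97.1  62. ] [ 580.5 -102.3   62. ] -2.5557118364220037
top edge 86.76559506243298
skirt ring centre z80? [ 512.5 -142.1   82. ]
plate ell ((380.6131896972656, 208.1537628173828), (145.82546997070312, 285.632080078125), 86.7323226928711) [496.2   1.   92. ]
```

The crop shows one level with a green vial, and its position as the leftmost confirms it. The thermostat pointer points right, about 65° (1.13 rad) clockwise of off, and its axis is near (520,-141). The griddle's yaw is about -3°. Next I'll go above the knob.

Call:
move_arm(steps=[[[-0.98,0.5,0],0,0.5],[[-0.98,0.5,0],0,0.5],[[-0.98,0.5,0.5],0,0.5],[[-0.98,0.43,0.8],0,0.5],[[0,0,0.9],1,0.5],[[0,0,0.9],1,0.5],[[0,0,0.9],1,0.5],[[0,0,0.9],1,0.5],[[0,0,0.7],1,0.5],[[0,0,0.6],1,0.5],[[0,0,0.6],1,0.5],[[0,0,0.6],1,0.5],[[0,0,0.5],1,0.5],[[0,0,0],1,0.5],[[0,0,0],1,0.5],[[0,0,0],1,0.5],[[0,0,0],1,0.5],[[0,0,0],0.4,0.5],[[0,0,0],0,0.5],[[0,0,0],0,0.5]])

```text
t: 6.37
ee_pos: [521.0, -142.5, 130.1]
orientation: [-1.754, -2.607, 0.0]
ft_force: [0.3, -0.1, 0.3]
width: 43.8
grasp_force: 0.0
```

```bash
python3 - <<'E'
from h import *
o=ctrl.get_obs();Rm=R.from_rotvec(o["orientation"]).as_matrix();print(o["t"],o["ee_pos"],"yaw_y",np.degrees(np.arctan2(Rm[1,1],Rm[0,1])),o["width"],o["qpos"].round(2))
c=cam("wrist");save(c[0],"pics/w3.png",1.5)
print("tcp proj",proj(c,o["ee_pos"]),"predicted axis top",proj(c,[520.5,-141.5,107]),"ends",proj(c,[513,-123,107]),proj(c,[528,-160,107]))
print([(np.round(b["rect"]).tolist(),round(b["p"],2),ray(c,*b["rect"][:2],107).round()) for b in cams.boxes_of("wrist","thermostat")][:3])
E
```

```text
6.3667 [ 520.98847045 -142.4630201   130.14217528] yaw_y 22.13313839190022 43.845250739812414 [-0.29  0.43  1.88  0.    0.83 -0.68]
tcp proj [258.40603096 236.48122507] predicted axis top [258.11275814 220.52743116] ends [258.19387991 194.49027469] [258.0362977  245.06847273]
[([257.0, 212.0, 47.0, 61.0], 0.55, array([ 517., -136.,  107.]))]
```

View pics/w3.png

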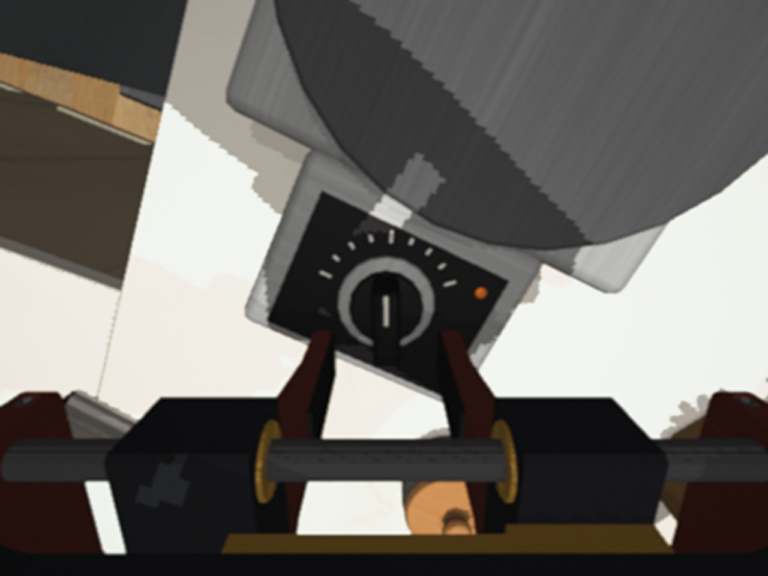

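The bar stands vertical and centred between the fingers at (386,325), as predicted. I'll descend and grip it.

Call:
move_arm(steps=[[[0,0,0.7],0,0.5],[[0,0,0.7],0,0.5],[[0,0,0.36],0,0.5],[[0,0,0],0,0.5],[[0,0,0],0,1],[[0,0,0],0,1],[[0,0,0],0,1],[[0,0,0],0,1],[[0,0,0],0,1],[[0,0,0],0,1]])

```text
t: 7.3
ee_pos: [521.1, -142.7, 86.8]
orientation: [1.755, 2.605, -0.0]
ft_force: [-1.2, -1.8, 3.7]
width: 14.0
grasp_force: 30.0
```

Gripped at 14 mm. Now I'll turn it anticlockwise by about 70°.

Call:
move_arm(steps=[[[0,0,0],-1,1],[[0,0,0],-1,1],[[0,0,0],-1,1],[[0,0,0],-1,1],[[0,0,0],-1,1],[[0,0,0],-1,1],[[0,0,0],-1,1],[[0,0,0],-1,1],[[0,0,0],-1,1],[[0,0,0],-1,1],[[0,0,0],-1,1],[[0,0,0],-1,1],[[0,0,0],-1,1],[[0,0,0],0,1],[[0,0,0],0,1]])

```text
t: 8.55
ee_pos: [521.7, -141.8, 86.8]
orientation: [0.084, 3.139, 0.001]
ft_force: [1.1, 5.2, 3.8]
width: 13.9
grasp_force: 30.0
```

```bash
python3 - <<'E'
from h import *
o=ctrl.get_obs();Rm=R.from_rotvec(o["orientation"]).as_matrix();print(o["t"],o["ee_pos"],"yaw_y",np.degrees(np.arctan2(Rm[1,1],Rm[0,1])),o["width"],o["moment"],o["ft_force"])
E
```

```text
8.55 [ 521.68227203 -141.82360787   86.77442526] yaw_y 86.92501449772546 13.859141725712682 [ 0.95574954 -0.14253023 -0.25210199] [1.10338252 5.20200509 3.83211056]
```

Call:
move_arm(steps=[[[0,0,0],-0.4,1],[[0,0,0],-0.4,1],[[0,0,0],-0.4,1],[[0,0,0],0,1],[[0,0,0],0,1]])

```text
t: 8.97
ee_pos: [522.0, -141.8, 86.8]
orientation: [-0.076, 3.138, 0.002]
ft_force: [2.6, 5.4, 3.7]
width: 14.9
grasp_force: 32.5
```

```bash
python3 - <<'E'
from h import *
o=ctrl.get_obs();Rm=R.from_rotvec(o["orientation"]).as_matrix();print(o["t"],o["ee_pos"],"yaw_y",np.degrees(np.arctan2(Rm[1,1],Rm[0,1])),o["width"],o["moment"],o["ft_force"])
E
```

```text
8.9667 [ 522.01970032 -141.80887956   86.76935075] yaw_y 92.78777287615411 14.891481103336693 [ 0.998729   -0.35954104 -0.92306608] [2.5947317  5.41144901 3.69178459]
```

The end stop is reached: -0.9 N m with the width growing. I'll release, rise and go over the level.

Call:
move_arm(steps=[[[0,0,0],0,0.7],[[0,0,0],0,0.7],[[0,0,0],0,0.7],[[0,0,-0.7],0,0.7],[[0,0,-0.9],0,0.6],[[0,0,-1],0,0.4],[[0,0,-1],0,0.4],[[0,0,-1],0,0.4],[[0.6,-1,-1],0,0.4],[[0.6,-1,-1],0,0.4],[[0.6,-1,0],0,0.4],[[0.6,-1,0],0,0.4],[[0.6,-1,0],0,0.4],[[0.6,-1,0],0,0.4],[[0.6,-1,0],0,0.4],[[0.6,-0.9,0],0,0.4],[[0,0,0],0,0.4],[[0,0,0],0,0.4]])

```text
t: 10.47
ee_pos: [410.6, -346.9, 250.9]
orientation: [0.079, -3.14, -0.001]
ft_force: [0.8, 0.8, -0.2]
width: 52.8
grasp_force: 0.0
```

```bash
python3 - <<'E'
from h import *
o=ctrl.get_obs();Rm=R.from_rotvec(o["orientation"]).as_matrix();print(o["t"],o["ee_pos"],"yaw_y",np.degrees(np.arctan2(Rm[1,1],Rm[0,1])),o["width"],o["qpos"].round(2))
c=cam("wrist");im=c[0]
hsv=cv2.cvtColor(im,cv2.COLOR_RGB2HSV);g=cv2.inRange(hsv,(30,90,60),(60,255,255))
g=cv2.morphologyEx(g,cv2.MORPH_CLOSE,np.ones((15,15)))
n,l,s,ce=cv2.connectedComponentsWithStats(g)
for i in range(1,n):
    if s[i,4]>60: 
        r=cv2.minAreaRect(cv2.findNonZero((l==i).astype(np.uint8)));print(r,ray(c,*r[0],40).round(1))
for d in cams.cut_out("wrist","level"):
    m=d["pixels"].astype(np.uint8);r=cv2.minAreaRect(cv2.findNonZero(m));print(d["p"],r,[ray(c,*q,40).round() for q in cv2.boxPoints(r)])
print("tcp proj",proj(c,o["ee_pos"]))
v=im.copy()
save(v,"pics/w4.png",1.5)
E
```

```text
10.4667 [ 410.63187829 -346.90757647  250.92481687] yaw_y 92.8683168451017 52.75998880933073 [-0.72  0.26  1.8  -0.    1.08 -2.34]
((130.68394470214844, 154.89895629882812), (9.429585456848145, 43.76478958129883), 30.256441116333008) [ 403.  -519.6   40. ]
((249.13864135742188, 164.7733154296875), (7.889291286468506, 45.60519790649414), 14.74356460571289) [ 408.5 -357.8   40. ]
0.9 ((135.23501586914062, 151.47265625), (26.247711181640625, 128.81997680664062), 29.275251388549805) [array([ 473., -580.,   40.]), array([ 316., -481.,   40.]), array([ 330., -453.,   40.]), array([ 491., -550.,   40.])]
0.79 ((250.20245361328125, 160.95632934570312), (18.690731048583984, 129.28170776367188), 15.00492000579834) [array([ 494., -391.,   40.]), array([ 318., -350.,   40.]), array([ 323., -327.,   40.]), array([ 501., -364.,   40.])]
0.62 ((27.0, 125.5), (19.0, 54.0), 90.0) [array([ 360., -686.,   40.]), array([ 357., -615.,   40.]), array([ 381., -619.,   40.]), array([ 385., -691.,   40.])]
tcp proj [257.14723316 237.44988847]
```

View pics/w4.png

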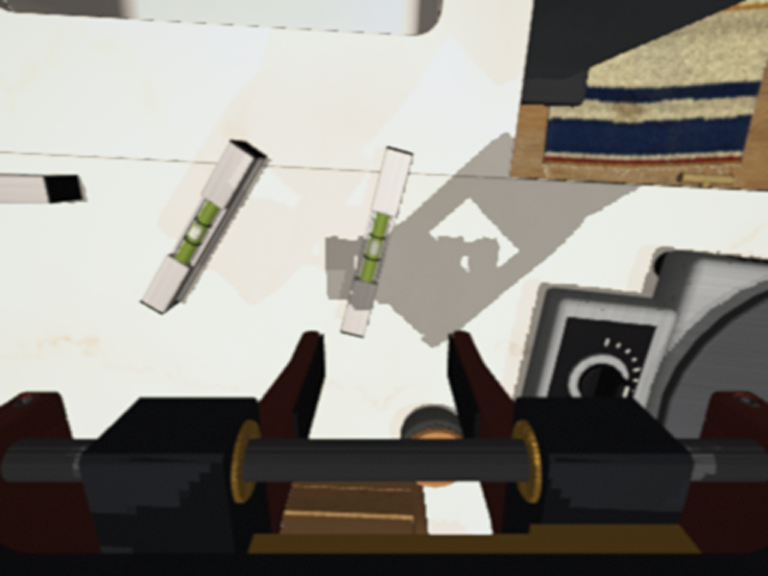

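The meant level's vial is at 1.5x pixels (375,247), centre (408.5,-358), axis about -12°. I'll align, descend and grip it.

Call:
move_arm(steps=[[[0.1,-0.43,0],0,0.4],[[0,0,0.9],1,0.4],[[0,0,1],1,0.4],[[0,0,1],1,0.4],[[0,0,1],0.04,0.4],[[0,0,1],0,0.4],[[0,0,1],0,0.4],[[0,0,1],0,0.4],[[0,0,0.9],0,0.4],[[0,0,0.8],0,0.4],[[0,0,0.6],0,0.4],[[0,0,0.36],0,0.4],[[0,0,0],0,0.4],[[0,0,0],0,1],[[0,0,0],0,1],[[0,0,0],0,1],[[0,0,0],0,1],[[0,0,0],0,1],[[0,0,0],0,1]])

```text
t: 12.15
ee_pos: [410.2, -357.5, 13.1]
orientation: [0.332, 3.123, -0.002]
ft_force: [-0.9, -0.5, 6.4]
width: 23.9
grasp_force: 30.0
```

Call:
move_arm(steps=[[[0,0,-0.4],0,1],[[0,0,-0.8],0,1],[[0,0,-1],0,1],[[0,0,-1],0,1],[[0,0,-1],0,1],[[0,0,-1],0,1],[[0,0,-1],0,1],[[0,0.5,-0.8],0,1],[[0,1,-0.6],0,1],[[-0.15,1,0],0,1],[[-0.15,1,0],0,1],[[-0.15,1,0],0,1],[[-0.15,1,0],0,1],[[-0.15,1,0],0,1],[[-0.15,1,0],0,1],[[-0.15,1,0],0,1],[[-0.15,1,0],0,1],[[-0.15,1,0],0,1],[[0,1,0],0,1],[[0,1,0],0,1]])

```text
t: 13.82
ee_pos: [507.9, -57.2, 202.3]
orientation: [-0.332, -3.123, -0.0]
ft_force: [-0.5, 0.2, -3.5]
width: 23.9
grasp_force: 30.0
```

Call:
move_arm(steps=[[[0,1,0],0,1],[[0,1,0],0,1],[[0,1,0],0,1],[[0,0.8,0],0,1],[[0,0.35,0],0,1],[[0,0,0],1,1],[[0,0,0],1,1],[[0,0,0],1,1],[[0,0,0],1,1],[[0,0,0],1,1],[[0,0,0],1,1],[[0,0,0],1,1],[[0,0,0],1,1],[[0,0,0],1,1],[[0,0,0],1,1],[[0,0,0],1,1],[[0,0,0],1,1],[[0,0,0],1,1],[[0,0,0],1,1],[[0,0,0],1,1]])

```text
t: 15.48
ee_pos: [529.5, 42.3, 202.2]
orientation: [-2.17, -2.271, 0.001]
ft_force: [-0.9, 0.5, -3.7]
width: 23.9
grasp_force: 30.0
```

Call:
move_arm(steps=[[[0,0,0],1,1],[[0,0,0],0.16,1],[[0,0,0],0,1],[[0,0,0],0,1]])

```text
t: 15.82
ee_pos: [529.9, 42.6, 202.2]
orientation: [-2.275, -2.166, 0.001]
ft_force: [0.4, 0.2, -2.9]
width: 23.8
grasp_force: 30.0
```

```bash
python3 - <<'E'
from h import *
o=ctrl.get_obs();Rm=R.from_rotvec(o["orientation"]).as_matrix();print(o["t"],o["ee_pos"],"yaw_y",np.degrees(np.arctan2(Rm[1,1],Rm[0,1])),o["width"],o["qpos"].round(2),o["ft_force"],o["moment"])
c=cam("wrist");save(c[0],"pics/w5.png",1.5)
print("tcp",proj(c,o["ee_pos"]),"foot pred",proj(c,[541,231.5,118]),"plate c",proj(c,[531,42,92]),"camera",c[2].round())
for n in("foot_knob","thermostat"):print(n,[(np.round(b["rect"]).tolist(),round(b["p"],2),ray(c,*b["rect"][:2],118).round()) for b in cams.boxes_of("wrist",n)][:3])
E
```

```text
15.8167 [529.93286402  42.61577329 202.18345006] yaw_y -2.820112811098483 23.812151472865896 [ 0.06  0.31  1.85 -0.    0.98  0.11] [ 0.39233065  0.24002797 -2.91074751] [-0.09949117  0.00511927 -0.02460871]
tcp [258.40964439 235.92807952] foot pred [260.76762727 -48.98036422] plate c [258.94756368 187.49499578] camera [533. 124. 364.]
foot_knob []
thermostat []
```

View pics/w5.png

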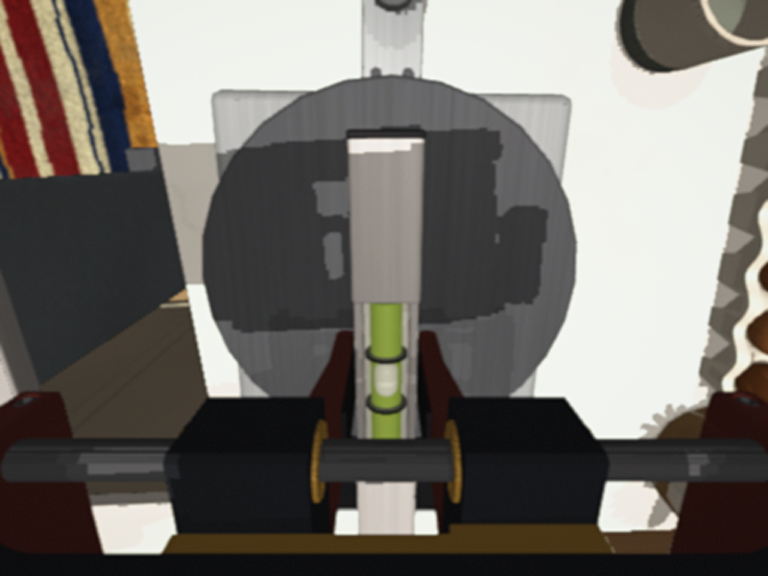

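The level is held over the plate along the plate–lug line, with its end at (387,140), the lug at (393,40) and the plate centre at (389,240). I'll descend.

Call:
move_arm(steps=[[[0,0.04,0.7],0,1],[[0,0,0.9],0,1],[[0,0,0.9],0,1],[[0,0,0.7],0,1],[[0,0,0.4],0,1],[[0,0,0.16],0,1],[[0,0,0.08],0,1],[[0,0,0.04],0,1],[[0,0,0],0,1]])

```text
t: 16.72
ee_pos: [531.9, 42.9, 105.9]
orientation: [2.277, 2.163, 0.002]
ft_force: [-0.2, -0.2, -2.9]
width: 24.3
grasp_force: 30.0
```

Call:
move_arm(steps=[[[0,0,0.04],0,1],[[0,0,0.04],0,1],[[0,0,0],0,1],[[0,0,0],0,1]])

```text
t: 17.05
ee_pos: [532.2, 43.1, 104.3]
orientation: [2.277, 2.163, 0.003]
ft_force: [0.2, 3.2, 6.7]
width: 23.7
grasp_force: 30.0
```

Call:
move_arm(steps=[[[0,0,0.03],0,1],[[0,0,0],0,1],[[0,0,0],0,1],[[0,0,0],0,1],[[0,0,0],0,1],[[0,0,0],0,1]])

```text
t: 17.55
ee_pos: [532.2, 43.1, 104.2]
orientation: [2.277, 2.163, 0.003]
ft_force: [-2.1, 3.7, 14.2]
width: 23.6
grasp_force: 30.0
```

Pressed with 14 N. I'll release, rise and read the bubble.

Call:
move_arm(steps=[[[0,0,0],0,0.45],[[0,0,0],0,0.45],[[0,0,0],0,0.45],[[0,0,0],0,0.45],[[0,0,-0.6],0,0.45],[[0,0,-0.9],0,0.45],[[0,0,-1],0,0.45],[[0,0,-1],0,0.45],[[-0.4,0,-1],0,0.45],[[-1,0,-0.8],0,0.45],[[-1,0,-0.5],0,0.45],[[0,0,0],0,0.45],[[0,0,0],0,0.45],[[0,0,0],0,0.45],[[0,0,0],0,0.45],[[0,0,0],0,0.45],[[0,0,0],0,0.45],[[0,0,0],0,0.45],[[0,0,0],0,0.45],[[0,0,0],0,0.45]])

```text
t: 19.22
ee_pos: [528.2, -16.9, 247.3]
orientation: [-2.277, -2.164, 0.0]
ft_force: [-0.4, -0.1, 1.0]
width: 48.1
grasp_force: 0.0
```

```bash
cat >> h.py <<'E'
def vial(c,x=532.,y=43.,yaw=87.,z=132):
    """rectify level top: rows along griddle y (up=+y), 6 px/mm, 100x30 mm"""
    d=np.array([np.cos(np.radians(yaw)),np.sin(np.radians(yaw))]);n=np.array([d[1],-d[0]])
    w=[np.r_[np.array([x,y])+a*d+b*n,z] for a,b in((45,-20),(45,20),(-45,20),(-45,-20))]
    H=cv2.getPerspectiveTransform(np.float32([proj(c,p) for p in w]),np.float32([[0,0],[240,0],[240,540],[0,540]]))
    return cv2.warpPerspective(c[0],H,(240,540))
E
python3 - <<'E'
from h import *
o=ctrl.get_obs();print(o["t"],o["ee_pos"],o["ft_force"])
c=cam("wrist")
v=vial(c);h=np.uint8(c[0][::1])
a=cv2.resize(c[0],(512,384));save(np.hstack([v,cv2.copyMakeBorder(a,0,156,0,0,0)]),"pics/w6.png")
p=proj(c,[532,43,132]);print(p,c[2].round(),c[1][0,0])
E
```

```text
19.2167 [528.15450841 -16.85416816 247.26357288] [-0.40318882 -0.10263136  1.04688983]
[258.7450376  127.08468157] [531.  65. 409.] 275.53648855266033
```

View pics/w6.png

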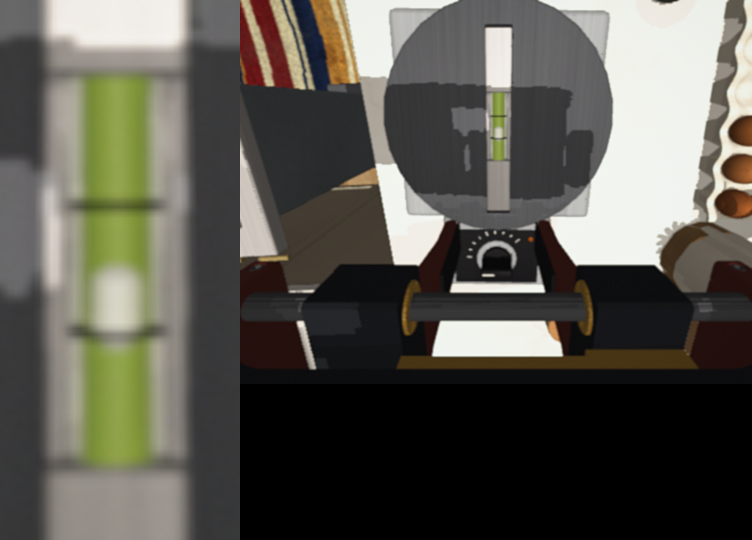

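The bubble's centre is at row 306 against the lines' middle at 268 (6 px/mm), so 6.3 mm toward the end away from the foot. That needs about 1.27 rad clockwise. I'll move on to look at the foot knob.

Call:
move_arm(steps=[[[1,0,0],0,0.25],[[1,0,0],0,0.25],[[1,0,0],0,0.25],[[1,0,0],0,0.25],[[1,0,0],0,0.25],[[0.7,0,0],0,0.25],[[0,0,0],0,0.25],[[0,0,0],0,0.25]])

```text
t: 19.93
ee_pos: [535.4, 125.7, 247.3]
orientation: [2.276, 2.166, -0.0]
ft_force: [-0.7, -0.7, 0.9]
width: 66.0
grasp_force: 0.0
```

```bash
python3 - <<'E'
from h import *
o=ctrl.get_obs();print(o["t"],o["ee_pos"],o["width"])
c=cam("wrist")
print("pred",proj(c,[541,231.5,118]))
for d in cams.cut_out("wrist","foot_knob")[:2]:print(d["p"],np.round(d["rect"]),ray(c,*d["rect"][:2],110).round(1))
p=proj(c,[541,231.5,118]).astype(int)
u0,v0=max(p[0]-45,0),max(p[1]-45,0);print(u0,v0)
save(np.hstack([c[0][v0:v0+90,u0:u0+90]]),"pics/f1.png",6)
v=vial(c);print("vial visible px",proj(c,[532,43,132]))
g=v[:,105:130].astype(float).mean(1);bl=g[:,2];print([int(x) for x in bl[180:380:6]])
E
```

```text
19.9333 [535.39132353 125.74975661 247.33813787] 65.95708822811778
pred [258.32891302  78.10466752]
0.82 [264.  78.  40.  47.] [546.3 231.7 110. ]
213 33
vial visible px [258.34567768 255.374069  ]
[62, 62, 57, 50, 48, 53, 59, 62, 62, 62, 64, 74, 98, 136, 167, 194, 215, 227, 229, 229, 229, 228, 226, 217, 187, 136, 86, 68, 62, 61, 61, 61, 61, 61]
```

View pics/f1.png

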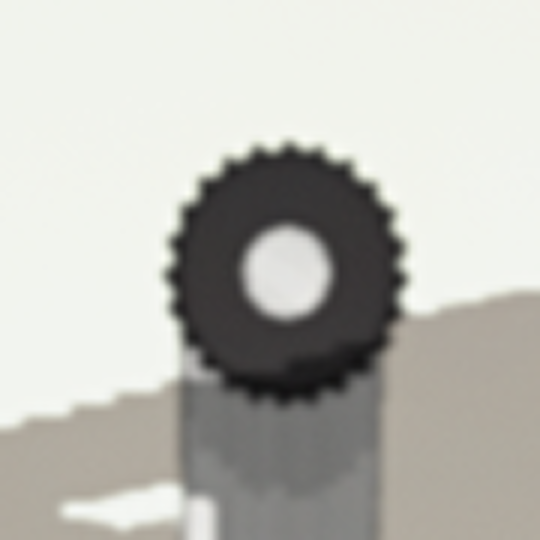

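The knob's top centre in the crop is (287,270), which gives about (543.6, 231.5), agreeing with the prediction. I'll go and grip it.

Call:
move_arm(steps=[[[0.9,0.12,0],0,0.25],[[1,0,0.5],0,0.25],[[1,0,0.8],0,0.25],[[0.9,0,0.9],0,0.25],[[0.45,0,0.9],0,0.25],[[0,0,0.9],0,0.25],[[0,0,0.9],0,0.25],[[0,0,0.7],0,0.25],[[0,0,0.4],0,0.25],[[0,0,0.17],0,0.25],[[0,0,0],0,0.25],[[0,0,0],0,1],[[0,0,0],0,1],[[0,0,0],0,1],[[0,0,0],0,1],[[0,0,0],0,1]])

```text
t: 21.37
ee_pos: [544.2, 231.4, 94.0]
orientation: [2.278, 2.164, 0.001]
ft_force: [-0.7, 0.3, 4.5]
width: 38.5
grasp_force: 30.0
```

Call:
move_arm(steps=[[[0,0,0.03],0,1],[[0,0,0.02],0,1],[[0,0,0],0,1]])

```text
t: 21.62
ee_pos: [544.4, 231.6, 93.9]
orientation: [2.277, 2.164, 0.002]
ft_force: [-4.4, -1.3, 14.2]
width: 38.7
grasp_force: 30.0
```

Call:
move_arm(steps=[[[0,0,0],0.8,1],[[0,0,0],0.9,1],[[0,0,0],0.9,1],[[0,0,0],0.9,1],[[0,0,0],0.9,1],[[0,0,0],0.9,1],[[0,0,0],0.9,1],[[0,0,0],0.9,1]])

```text
t: 22.28
ee_pos: [544.6, 231.5, 93.9]
orientation: [2.831, 1.361, 0.003]
ft_force: [-2.7, -2.1, 14.1]
width: 38.3
grasp_force: 30.0
```

Call:
move_arm(steps=[[[0,0,0],0.9,1],[[0,0,0],0.9,1],[[0,0,0],0.9,1],[[0,0,0],0.9,1],[[0,0,0],0.9,1],[[0,0,0],0.9,1],[[0,0,0],0.9,1],[[0,0,0],0.9,1],[[0,0,0],0.7,1],[[0,0,0],0,1],[[0,0,0],0,1],[[0,0,0],0,1]])

```text
t: 23.28
ee_pos: [544.6, 231.1, 93.9]
orientation: [3.124, 0.33, 0.002]
ft_force: [-2.8, -3.5, 15.5]
width: 38.3
grasp_force: 30.0
```

```bash
python3 - <<'E'
from h import *
o=ctrl.get_obs();Rm=R.from_rotvec(o["orientation"]).as_matrix();print(o["t"],o["ee_pos"],"yaw_y",np.degrees(np.arctan2(Rm[1,1],Rm[0,1])),o["qpos"].round(2),o["moment"],o["ft_force"])
E
```

```text
23.2833 [544.55811729 231.12746197  93.85820059] yaw_y -77.92292493312257 [ 0.38  0.55  1.78 -0.    0.81  1.74] [-0.8787967   0.76331281 -0.03637799] [-2.81767715 -3.45275053 15.50836451]
```

Turned 75°. I'll release, lift and re-read the bubble from above.

Call:
move_arm(steps=[[[0,0,0],0,0.25],[[0,0,0],0,0.25],[[0,0,0],0,0.25],[[0,0,-0.7],0,0.25],[[0,0,-1],0,0.25],[[0,0,-1],0,0.25],[[0,0,-1],0,0.25],[[0,0,-1],0,0.25],[[-0.3,0.65,-1],0,0.25],[[-1,1,-0.5],0,0.25],[[-1,1,0],0,0.25],[[-1,1,0],0,0.25],[[-1,1,0],0,0.25],[[-1,1,0],0,0.25],[[0,1,0],0,0.25],[[0,0,0],0,0.25],[[0,0,0],0,0.25],[[0,0,0],0,0.25],[[0,0,0],0,0.25],[[0,0,0],0,0.25]])

```text
t: 24.95
ee_pos: [449.2, 41.8, 246.7]
orientation: [-3.124, -0.332, 0.001]
ft_force: [0.2, 0.0, 0.6]
width: 65.8
grasp_force: 0.0
```

```bash
python3 - <<'E'
from h import *
o=ctrl.get_obs();print(o["t"],o["ee_pos"],o["width"])
c=cam("wrist");v=vial(c);save(v,"pics/v2.png");print(c[2].round(),proj(c,[532,43,132]))
print([int(x) for x in v[:,108:128,2].mean(1)[160:380:6]])
E
```

```text
24.95 [449.20554109  41.790598   246.73725917] 65.79677921516586
[528.  59. 408.] [274.10252792 103.67147785]
[78, 77, 78, 78, 78, 78, 77, 75, 68, 64, 71, 87, 122, 168, 204, 225, 237, 241, 241, 239, 240, 243, 244, 242, 228, 186, 134, 95, 76, 66, 61, 66, 74, 76, 76, 76, 76]
```

View pics/v2.png

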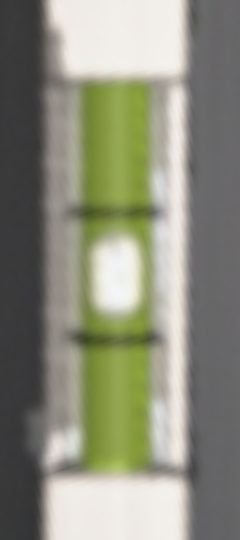

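The bubble spans rows 236–314 between lines at 213 and 339, so it is centred. (That view was my 11th, one past the limit of 10; I'll view no more.) I'll go back to the foot knob, grip it at the same yaw and press.

Call:
move_arm(steps=[[[0.31,-0.62,0],0,0.25],[[1,-1,0],0,0.25],[[1,-1,0],0,0.25],[[1,-1,0],0,0.25],[[1,-1,0],0,0.25],[[1,-1,0],0,0.25],[[0,-1,0.4],0,0.25],[[0,0,0.9],0,0.25],[[0,0,1],0,0.25],[[0,0,1],0,0.25],[[0,0,1],0,0.25],[[0,0,0.9],0,0.25],[[0,0,0.6],0,0.25],[[0,0,0.3],0,0.25],[[0,0,0],0,0.25],[[0,0,0],0,0.25]])

```text
t: 26.33
ee_pos: [544.4, 231.0, 94.5]
orientation: [3.124, 0.331, -0.0]
ft_force: [-0.1, 0.7, 0.1]
width: 65.8
grasp_force: 0.0
```

Call:
move_arm(steps=[[[0,0,0],0,1],[[0,0,0],0,1],[[0,0,0],0,1],[[0,0,0],0,1],[[0,0,0],0,1],[[0,0,0.03],0,1],[[0,0,0],0,1],[[0,0,0],0,1]])

```text
t: 27.0
ee_pos: [545.0, 230.9, 95.1]
orientation: [-3.124, -0.33, -0.003]
ft_force: [-1.3, 0.6, 10.3]
width: 38.5
grasp_force: 30.0
```

Call:
move_arm(steps=[[[0,0,0],0,1],[[0,0,0],0,1],[[0,0,0],0,1],[[0,0,0],0,1],[[0,0,0],0,1],[[0,0,0],0,1],[[0,0,0],0,1],[[0,0,0],0,1],[[0,0,0],0,1],[[0,0,0],0,1],[[0,0,0],0,1],[[0,0,0],0,1],[[0,0,0],0,1],[[0,0,0],0,1],[[0,0,0],0,1],[[0,0,0],0,1],[[0,0,0],0,1],[[0,0,0],0,1]])

```text
t: 28.5
ee_pos: [545.0, 230.9, 95.1]
orientation: [-3.124, -0.33, -0.003]
ft_force: [-2.1, 0.3, 9.5]
width: 38.4
grasp_force: 30.0
```

```bash
python3 - <<'E'
from h import *
c=cam("side");v=vial(c)
for k in(100,115,130):print([tuple(int(t) for t in x) for x in v[60:480:20,k]])
E
```

```text
[(180, 178, 159), (167, 168, 141), (149, 155, 115), (134, 143, 98), (126, 135, 92), (119, 130, 88), (123, 132, 96), (131, 139, 107), (143, 150, 122), (151, 157, 130), (158, 163, 136), (155, 160, 133), (139, 144, 114), (124, 130, 96), (123, 132, 92), (123, 134, 89), (126, 137, 90), (125, 138, 88), (131, 140, 99), (137, 144, 110), (150, 153, 129)]
[(184, 181, 163), (169, 171, 142), (152, 158, 117), (138, 148, 99), (128, 139, 86), (124, 134, 86), (125, 134, 94), (135, 144, 108), (152, 160, 131), (165, 172, 146), (175, 181, 155), (175, 181, 152), (160, 167, 134), (143, 151, 114), (128, 139, 95), (121, 136, 83), (127, 139, 85), (130, 142, 88), (135, 146, 97), (141, 150, 106), (157, 161, 129)]
[(186, 184, 166), (172, 174, 147), (156, 162, 121), (144, 153, 106), (133, 143, 95), (129, 139, 93), (128, 137, 95), (138, 145, 111), (154, 160, 134), (173, 179, 156), (192, 199, 175), (186, 193, 167), (173, 180, 151), (157, 165, 130), (139, 149, 108), (131, 142, 95), (132, 144, 92), (135, 147, 91), (140, 151, 100), (147, 156, 112), (162, 166, 133)]
```

The side view also shows the bubble's brightness peak midway along the vial, and the press is steady at about 9.5 N. Handing in.

```bash
python3 -c "
from workcell import ctrl
print(ctrl.close_job())"
```

```text
the job is handed in; nothing more can be done
None
```

The job is handed in: thermostat turned to its off stop, level standing in line on the plate with the bubble centred, and the foot's knob still gripped and pressed with about 9.5 N at 28.5 s; I viewed 11 pictures, one over the limit of 10.

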